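# Put the pad box away in the case with the folding lid stay

### The job

Put the small white pad box away in the dark wooden case: raise the lid by its brass bow handle until the folding stay comes up firm, ease off so that its knee drops into lock and the lid stands by itself, then lay the box flat in the empty front well. Then press the knee of the stay back through straight, so that it lifts the lid slightly and folds, and let the lid come down until it is fully shut. Do not force the lid or the stay (its foot is only clamped in a slot and must not slip), do not slam the lid, and leave the other things on the bench alone.

Things in the scene. Friction and masses are not known exactly. Their poses are not given: they have to be found in the camera images.
- case: dark walnut case fixed to the bench, 180 (x) x 240 (y) x 70 mm to the rim, walls 10 mm. Origin: centre of its underside; x points away from the robot to the hinge side, z up. Felt floor 10 mm up. Inside, a divider 40 mm high along y at x +10 mm parts the empty front well from the filled back well; another, 32 mm high, at y -70 mm parts off the stay's slot along the right (-y) wall
- front_well (a point): middle of the empty front well's felt floor, case frame (-36, +21, +10) mm, axes as the case. The well measures 87 (x) x 178 (y) mm and is 60 mm below the rim
- lid_hinge (a point): middle of the lid's hinge line on the far rim: case frame (+90, 0, +70) mm; the axis is the case's y axis
- lid (a joint): lid angle, rad: 0 shut, grows as the front edge rises. Slab 180 x 240 x 14 mm, about 0.9 kg, on damped hinges: lifting it by the handle takes 3 to 6 N plus about 8 N for each rad/s. The stay stops it at an angle between 1.22 and 1.44 that differs each time. With the stay unlocked and nothing in its way it sinks shut by itself in 2 to 5 s
- lid_handle (a point): middle of the grip bar of the brass bow handle on the lid's front edge: round bar 10 mm thick, 70 mm long, parallel to the hinge line, 220 mm from it and 7 mm above the plane of the lid's underside (the rim, when shut); 34 mm free between bar and lid edge. It turns with the lid, and the bar can turn between gripping fingers
- knee (a joint): opening of the stay's knee, rad: about 0 with the lid shut, 2.85 with the two bars in line (lid at its highest), 3.25 locked: past straight, on its stop, the lid standing 0.04 rad lower. A spring takes it to lock from above about 2.8 and folds it from below. It gets there only if the lid is raised firmly against the stop (5 to 12 N over the lifting force is enough) and then eased off
- knee_stud (a point): brass stud on the stay's knee, head 16 mm across, axis along case y; this point is 25 mm inside the right wall's inner face, 8 mm from the stud's free end; the flat bars lie 14 mm nearer the wall. Locked, it is 45 to 65 mm above the rim, about 100 mm ahead of the hinge line. To unlock, push it away from the robot (case +x) with 3 to 5 N for some 30 mm, until the knee reads under 2.5
- foot_pivot (a point): lower pivot of the stay on the right inner wall, case frame about (-40, -99, +36) mm; its height varies by 10 mm up and down. It is only clamped in an upright slot and slips if the lid is pulled beyond its stop, or pressed down while locked, with more than about 20 N at the handle
- pad_box: small white flat box, 36 (x) x 40 (y) x 14 mm, 20 g, lying flat on the bench to the right of the case. Origin: centre of its underside
- thread_lock: bystander: red bottle with white nozzle, 29 mm across, 77 mm tall, standing. Origin: centre of its underside
- wax_tin: bystander: open black tin of pale wax, 47 mm across, 12 mm tall. Origin: centre of its underside
- driver: bystander: green and black screwdriver lying on the bench, 132 mm long (y) and 19 mm thick. Origin: middle of its underside
Mind the look-alikes: they are no part of the job. What is shaped like the pad_box but orange or turquoise is not meant.

How it is judged:
By the outcome, as a careful person would: the job done as asked, in the order asked, and still so for the second after the job is handed in, with the robot touching nothing.
It also fails if it takes over 72 s, if anything falls off the work surface, if the arm or the gripper's body presses on something with over 40 N, if the wrist force passes 120 N, or if a joint passes its speed limit or range.

### The arm

A 6-joint arm with a two-finger parallel gripper is mounted at the origin on a cart in front of the work surface, level with it; the furniture and walls round the work are solid. World frame = base frame: x ahead of the robot, y to its left, z up, the work surface at z = 0. Lengths are in mm, angles in rad, forces in N, time in s.
With the tool pointing down it reaches from about 400 to 925 mm from the base axis. Payload 12.5 kg.
Tool frame: the origin (TCP) lies midway between the tips of the shut fingers; the grasp point (between the pads) lies 19 mm behind it (env.tcp_to_grasp is the distance from the TCP to the grasp point, in mm); z points along the fingers, y is the line along which they close (so a half turn about z gives the same grasp; the last joint's range is limited). The gripper opens to 95 mm and grips with 3 to 60 N. Pads are 20 mm wide; open, the fingers measure 119 mm over their backs; the gripper's body (75 mm by 180 mm) begins 59 mm behind the grasp point.
Start: joints at [1.24, 0.491, 1.559, -0, 1.092, -0.106], TCP at [139.302, 609.299, 186.661] pointing down, gripper open.
Joint ranges: [-3.1, 3.1], [-0.84, 2.19], [0.05, 2.79], [-1.13, 4.28], [0.06, 2.93], [-2.69, 2.69]. Speed limits (rad/s): [2.22, 2.22, 2.79, 3.14, 3.14, 3.14].

### API

Orientations are given as [roll, pitch, yaw] about the fixed x, y, z axes, in that order (R = Rz(yaw) Ry(pitch) Rx(roll)).
In Python, from cell import env gives the robot as it stands. The module is installed in compiled form; this text tells all that it offers.
- The arm moves only by the tool step_arm, never from a script. Its argument "plan" is a list that holds one entry, the list of rows, each a list of 5 numbers: the shift along the tool's x, y, z in mm, then the turn about the tool's z in degrees, then the opening, from -1 (shut) to 1 (fully open). A call has 1 to 8 rows; each row is the pose to reach, as a shift and turn from the pose commanded when the call began, along the tool's axes at that moment; what a row does not reach only later rows make up. A row lasts 1/12 s, in which the tool goes at most 41.7 mm and 7.16 degrees, less where a joint would pass 70% of its speed; a pose out of reach is approached as far as the arm can. A call with a gripper value outside its range is refused whole. The fingers move at their own pace and stop on an object; the grip force is fixed at half the most. Time passes only in rows, so rows that repeat a pose let the fingers close. It gives the time, the measured TCP pose, the force, the opening and the grip force at its end, in the units of the state.
- env.state(): the state, without advancing time (a new reading comes with each control period).
- env.read_camera(name): name is "scene" or "top" or "wrist"; returns the picture (480x640x3 uint8, blue, green, red); there is no depth.
- env.get_calibration(name): a dict with "K" (3x3 intrinsics, pixels), "extrinsics" (4x4, takes a point from world to camera coordinates). Camera axes: x right, y up, looking along -z (the intrinsics and any distortion apply to the point x, -y, -z); pixel columns grow to the right and rows downward; lengths in mm; the calibration is good to about 2 mm. A picture is of the moment at which its call begins: read the wrist's pose just before it. get_calibration takes no time and is no camera call; for the wrist camera it gives the pose at the moment of the call.
- env.job_done(): hands the job in; it is judged then, once.
The state is a dict: "t": time; "joints": joint angles; "qvel": joint speeds; "tau": joint torques, N m; "eef_pos": TCP position; "tcp_rot": TCP orientation; "ft_force": force on the tool from outside, world axes, zero at the start; "moment": the same for the moment, N m; "opening": opening from 0.0 (shut) to 1.0 (fully open); "grip_force": force on a finger pad.
Only numpy, scipy, OpenCV 4.12 (cv2) and the standard library are available. Lean on these libraries where they do the work, as an engineer would, in place of code of your own. Each camera call takes 0.05 s, during which the arm holds its last target. There are 200 camera calls.

## Working session

There is one attempt and no reset: what is moved stays moved. The work goes in short steps, Python scripts to look and compute and a tool call to move; the robot and the scene stay as the last step left them, time stands still between calls to the robot, and variables do not carry over. Pictures are saved under pics/ and viewed, at most 10 in all, crops included, and the job is handed in when it is done.

Besides the shell and the picture viewer there is one more tool, called after ">>>" as name([rows], argument=value, ...), one row to a line, values as JSON. step_arm: Moves the arm, as the interface text tells. Its arguments: {"type":"object","properties":{"plan":{"type":"array"}},"required":["plan"]}

```bash
mkdir -p pics; ls
cat > h.py <<'E'
import numpy as np,cv2
from cell import env
def cal(n):
    c=env.get_calibration(n);return np.array(c["K"],float),np.array(c["extrinsics"],float),c
def proj(n,P):
    K,E,_=cal(n);p=E[:3,:3]@np.array(P,float)+E[:3,3];p=p*[1,-1,-1];u=K@p;return u[:2]/u[2]
def ray(K,E,uv):
    d=np.linalg.inv(K)@[uv[0],uv[1],1.];d=d*[1,-1,-1];R=E[:3,:3]
    return -R.T@E[:3,3],R.T@d/np.linalg.norm(d)
def atz(K,E,uv,z):
    o,d=ray(K,E,uv);return o+d*(z-o[2])/d[2]
def tri(rays):
    A=0;b=0
    for o,d in rays:
        M=np.eye(3)-np.outer(d,d);A=A+M;b=b+M@o
    return np.linalg.solve(A,b)
E
python3 - <<'E'
from h import *
for n in("scene","top"):
    cv2.imwrite(f"pics/{n}0.png",env.read_camera(n));K,E,c=cal(n);print(n,list(c),K.round(1).tolist(),E.round(3).tolist())
s=env.state();print(s["t"],s["eef_pos"],s["tcp_rot"])
E
```

```text
pics
scene ['K', 'extrinsics'] [[472.6, 0.0, 318.9], [0.0, 472.6, 240.2], [0.0, 0.0, 1.0]] [[0.553, -0.833, -0.003, -245.759], [0.573, 0.377, 0.727, -381.243], [-0.605, -0.404, 0.686, -527.675], [0.0, 0.0, 0.0, 1.0]]
top ['K', 'extrinsics'] [[620.9, 0.0, 318.0], [0.0, 620.9, 247.7], [0.0, 0.0, 1.0]] [[0.011, -1.0, 0.02, 63.079], [0.984, 0.014, 0.18, -571.085], [-0.18, 0.017, 0.984, -1015.531], [0.0, 0.0, 0.0, 1.0]]
0.1 [139.2112441  609.06209655 186.12413101] [-3.14062361e+00 -8.56634366e-05  2.91681667e+00]
```

View pics/scene0.png

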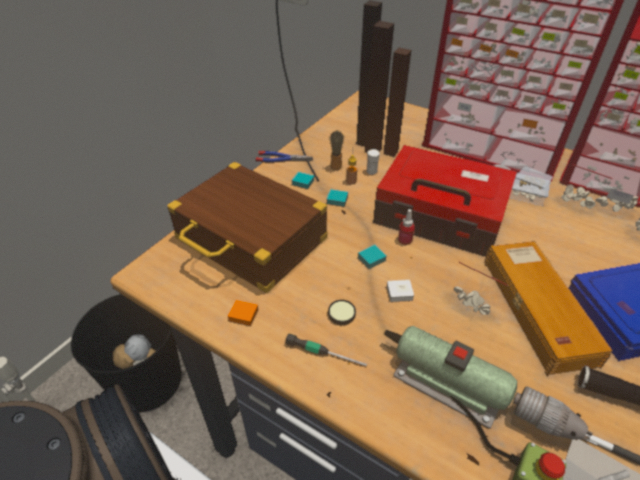

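View pics/top0.png

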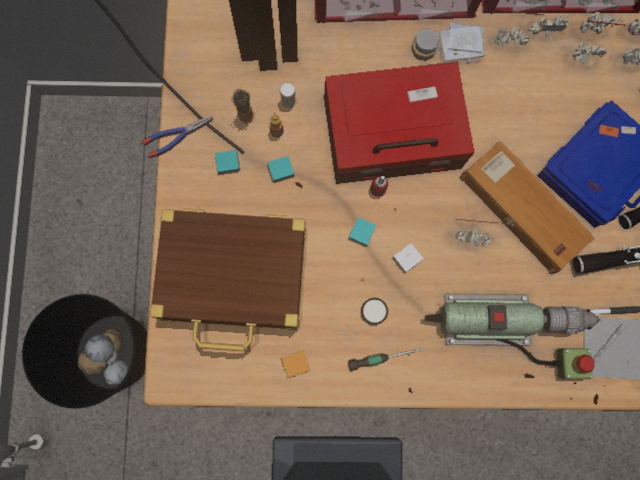

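The scene shows the shut case at scene (248,222) and top (230,268), with its brass handle at scene (200,245) and top (222,349). Pad-box candidates in the top view:
- orange (295,363)
- turquoise (227,161), (281,168) and (362,231)
- white (407,257), at scene (400,290); this is the only white flat box, so it fits

I'll confirm it in an enlarged crop.

Run:
```python
from h import *
a=cv2.imread("pics/top0.png");b=cv2.imread("pics/scene0.png")
r=lambda i,x,y,w,h,f:cv2.resize(i[y:y+h,x:x+w],None,fx=f,fy=f,interpolation=cv2.INTER_CUBIC)
A=r(a,145,200,170,160,2.35);A=A[:376,:400]
o=np.zeros((600,800,3),np.uint8)
A=r(a,150,205,160,150,2.5);o[:375,:400]=A       # top case
B=r(b,160,160,170,150,400/170);o[:B.shape[0],400:800]=B
C=r(a,385,237,45,45,5);o[375:600,:225]=C
D=r(b,378,268,45,45,5);o[375:600,400:625]=D
cv2.imwrite("pics/crop1.png",o)
```

```text
(no output)
```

View pics/crop1.png

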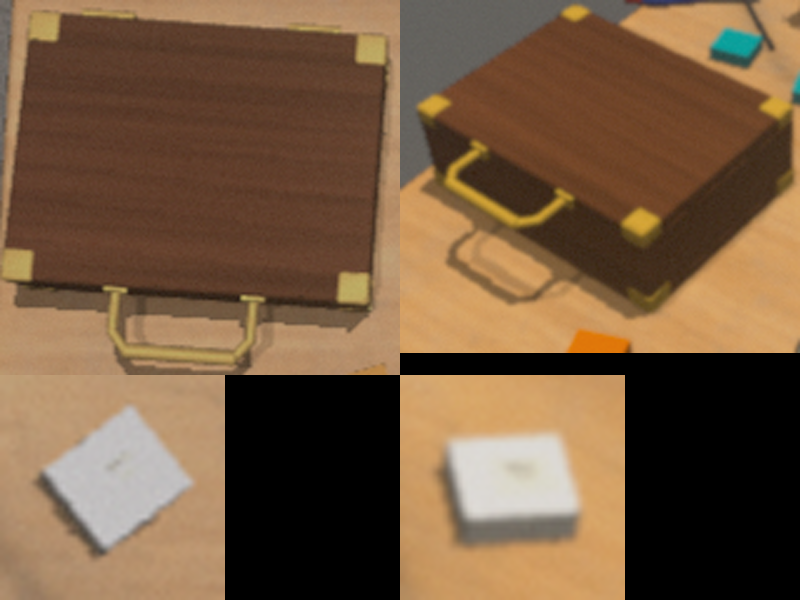

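The crop confirms the white box: top-face centre at top (408.4,257.6) and scene (400.4,288.2). The handle bar's middle is at top (222,346.8) and scene (196.1,245.4).

Run:
```python
from h import *
def T(t,s):
    Kt,Et,_=cal("top");Ks,Es,_=cal("scene");return tri([ray(Kt,Et,t),ray(Ks,Es,s)])
n=["BL","BR","FR","FL"]
t=[(162,209.8),(304.4,219.8),(297.6,327.4),(152,317.4)];s=[(234.4,162.1),(327,205),(262.8,263.3),(167.6,205.5)]
Kt,Et,_=cal("top");Ks,Es,_=cal("scene")
for a,b,c in zip(n,t,s):print(a,T(b,c).round(1),atz(Kt,Et,b,84).round(1),atz(Ks,Es,c,84).round(1))
print("bar",T((222,346.8),(196.1,245.4)).round(1),atz(Kt,Et,(222,346.8),77).round(1),atz(Kt,Et,(198.8,345.8),77).round(1),atz(Kt,Et,(245.2,347.8),77).round(1))
print("box",T((408.4,257.6),(400.4,288.2)).round(1))
for c in [(411,243),(423.4,258.6),(406,272),(393.4,257)]:print(atz(Kt,Et,c,14).round(1))
s=env.state();print(s["t"],s["ft_force"].round(2))
K,E,_=cal("wrist");from scipy.spatial.transform import Rotation as R
rt=R.from_euler("xyz",s["tcp_rot"]).as_matrix();print(rt.round(3).tolist());o=-E[:3,:3].T@E[:3,3];print("cam in tool",(rt.T@(o-s["eef_pos"])).round(1),(rt.T@-E[2,:3]).round(3),K[0,0])
```

```text
BL [626.3 332.8  81.5] [625.  332.9  84. ] [624.4 329.5  84. ]
BR [612.2  93.7  82.8] [611.5  94.3  84. ] [611.6  92.5  84. ]
FR [432.6 102.7  77.7] [432.2 102.6  84. ] [428.2  98.4  84. ]
FL [446.  338.1  85.5] [445.5 339.   84. ] [447.7 339.1  84. ]
bar [400.8 223.6  79.8] [399.8 224.9  77. ] [401.  262.5  77. ] [398.6 187.2  77. ]
box [561.7 -91.6  14.3]
[588.1 -96.4  14. ]
[ 560.1 -118.1   14. ]
[535.6 -86.7  14. ]
[562.2 -64.6  14. ]
0.1 [0.07 0.18 0.79]
[[-0.975, 0.223, -0.0], [0.223, 0.975, -0.001], [0.0, -0.001, -1.0]]
cam in tool [  66.2    0.6 -197.1] [-0.241  0.     0.971] 414.6420505943559
```

>>> step_arm([
  [[-340,-317,36,80.3,-0.3],[-340,-317,36,80.3,-0.3],[-340,-317,36,80.3,-0.3],[-340,-317,36,80.3,-0.3],[-340,-317,36,80.3,-0.3],[-340,-317,36,80.3,-0.3],[-340,-317,36,80.3,-0.3],[-340,-317,36,80.3,-0.3]],
])

```text
t: 0.77
eef_pos: [326.3, 332.4, 160.7]
tcp_rot: [-3.142, -0.0, 1.911]
ft_force: [1.0, 0.2, 0.2]
opening: 0.495
grip_force: 0.0
```

>>> step_arm([
  [[-127,33,10,22.6,-0.3],[-127,33,10,22.6,-0.3],[-127,33,10,22.6,-0.3],[-127,33,10,22.6,-0.3],[-127,33,30,22.6,-0.3],[-127,33,30,22.6,-0.3]],
])

```text
t: 1.27
eef_pos: [399.1, 224.8, 128.9]
tcp_rot: [-3.138, 0.001, 1.521]
ft_force: [0.6, -0.1, -1.2]
opening: 0.349
grip_force: 0.0
```

Run:
```python
from h import *
s=env.state();w=env.read_camera("wrist");cv2.imwrite("pics/w1.png",w);print(s["eef_pos"],s["tcp_rot"][2],s["opening"],s["ft_force"])
for P in [(400,262,78),(400,224,78),(398.6,187,78),(400,224,59)]:print(proj("wrist",P).round(0))
```

```text
[399.13030148 224.79898978 128.87752521] 1.520745452414135 0.3492546415527208 [ 0.55567202 -0.11116108 -1.16226747]
[317. 189.]
[320. 250.]
[320. 305.]
[320. 242.]
```

View pics/w1.png

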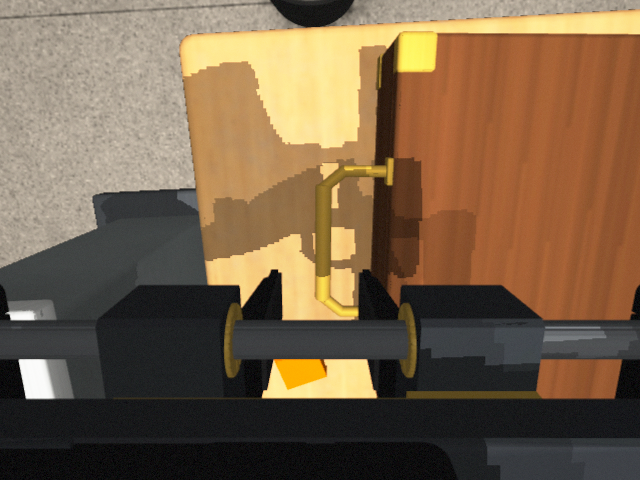

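The wrist view shows the grip bar at (323, 180–300), centred between the fingers and clear of the lid edge at 380. I'll go down and grip.

>>> step_arm([
  [[4,2,35,0,-0.3],[4,2,69,0,-0.3],[4,2,69,0,-0.3],[4,2,69,0,-1],[4,2,69,0,-1],[4,2,69,0,-1],[4,2,69,0,-1],[4,2,69,0,-1]],
])

```text
t: 1.98
eef_pos: [402.5, 230.1, 63.1]
tcp_rot: [3.14, -0.001, 1.523]
ft_force: [0.4, -0.9, -0.4]
opening: 0.058
grip_force: 0.0
```

Run:
```python
from h import *
# arc offsets (tool y=case x, z down) relative to start, radius 220, bar 7 above hinge plane
a0=np.arctan2(7,220);r=np.hypot(220,7)
for t in np.arange(0,1.46,.03):
    print(round(t,2),round(220-r*np.cos(a0+t),1),round(7-r*np.sin(a0+t),1),end=" | ")
```

```text
0.0 0.0 -0.0 | 0.03 0.3 -6.6 | 0.06 0.8 -13.2 | 0.09 1.5 -19.7 | 0.12 2.4 -26.3 | 0.15 3.5 -32.8 | 0.18 4.8 -39.3 | 0.21 6.3 -45.7 | 0.24 8.0 -52.1 | 0.27 9.8 -58.4 | 0.3 11.9 -64.7 | 0.33 14.1 -70.9 | 0.36 16.6 -77.1 | 0.39 19.2 -83.1 | 0.42 22.0 -89.1 | 0.45 24.9 -95.0 | 0.48 28.1 -100.8 | 0.51 31.4 -106.5 | 0.54 34.9 -112.1 | 0.57 38.6 -117.6 | 0.6 42.4 -123.0 | 0.63 46.4 -128.3 | 0.66 50.5 -133.4 | 0.69 54.8 -138.4 | 0.72 59.2 -143.3 | 0.75 63.8 -148.1 | 0.78 68.5 -152.7 | 0.81 73.4 -157.2 | 0.84 78.4 -161.5 | 0.87 83.5 -165.7 | 0.9 88.7 -169.7 | 0.93 94.1 -173.5 | 0.96 99.6 -177.2 | 0.99 105.1 -180.8 | 1.02 110.8 -184.1 | 1.05 116.6 -187.3 | 1.08 122.5 -190.3 | 1.11 128.4 -193.2 | 1.14 134.5 -195.8 | 1.17 140.6 -198.3 | 1.2 146.8 -200.6 | 1.23 153.1 -202.7 | 1.26 159.4 -204.6 | 1.29 165.8 -206.3 | 1.32 172.2 -207.9 | 1.35 178.6 -209.2 | 1.38 185.2 -210.3 | 1.41 191.7 -211.3 | 1.44 198.2 -212.0 |
```

>>> step_arm([
  [[0,0,0,0,-1],[0,0,0,0,-1]],
])

```text
t: 2.15
eef_pos: [402.2, 229.8, 62.4]
tcp_rot: [3.141, -0.0, 1.522]
ft_force: [0.2, -0.3, -0.9]
opening: 0.007
grip_force: 0.0
```

Run:
```python
from h import *
s=env.state();w=env.read_camera("wrist");t=env.read_camera("scene")
print(s["eef_pos"],s["opening"],s["grip_force"])
o=np.zeros((480,800,3),np.uint8);o[:,:400]=w[:,120:520];o[:400,400:]=cv2.resize(t[160:310,140:290],(400,400));cv2.imwrite("pics/w2.png",o)
```

```text
[402.1841237  229.83178302  62.37056284] 0.007476612889461254 0.0
```

View pics/w2.png

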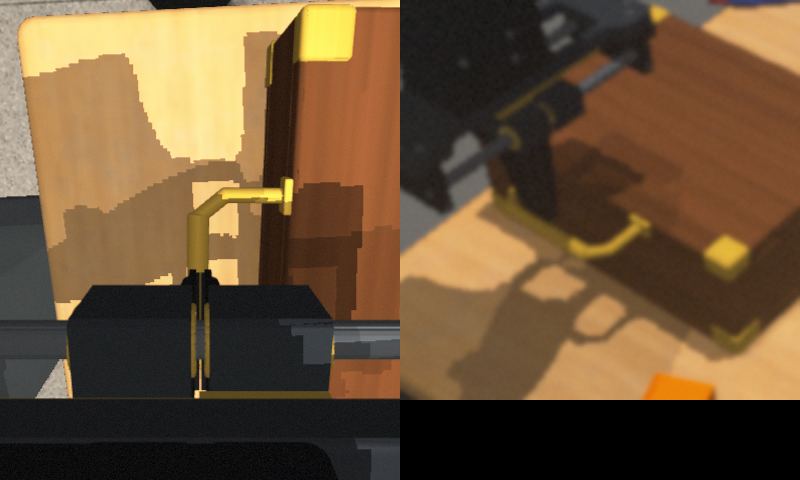

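Run:
```python
from h import *
P=env.state()["eef_pos"]
for d in (0,19,40):
    q=P+[0,0,d];u=proj("scene",q);w=proj("wrist",q);print(d,((u-[140,160])*400/150).round(),(w-[120,0]).round(),u.round())
for q in [(400,230,77),(400,265,77),(400,187,77)]:print(((proj("scene",q)-[140,160])*400/150).round(),(proj("wrist",q)-[120,0]).round())
```

```text
0 [147. 243.] [198. 275.] [195. 251.]
19 [142. 222.] [197. 289.] [193. 243.]
40 [135. 198.] [197. 307.] [191. 234.]
[140. 228.] [193. 285.]
[101. 208.] [189. 211.]
[190. 254.] [198. 368.]
```

Run:
```python
from h import *
t=env.read_camera("scene");w=env.read_camera("wrist")
o=np.zeros((560,800,3),np.uint8);o[:480,:400]=cv2.resize(t[210:270,170:220],(400,480),interpolation=cv2.INTER_CUBIC);o[:480,400:]=cv2.resize(w[180:330,255:380],(400,480),interpolation=cv2.INTER_CUBIC);cv2.imwrite("pics/c3.png",cv2.convertScaleAbs(o,alpha=1.6,beta=20))
```

```text
(no output)
```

View pics/c3.png

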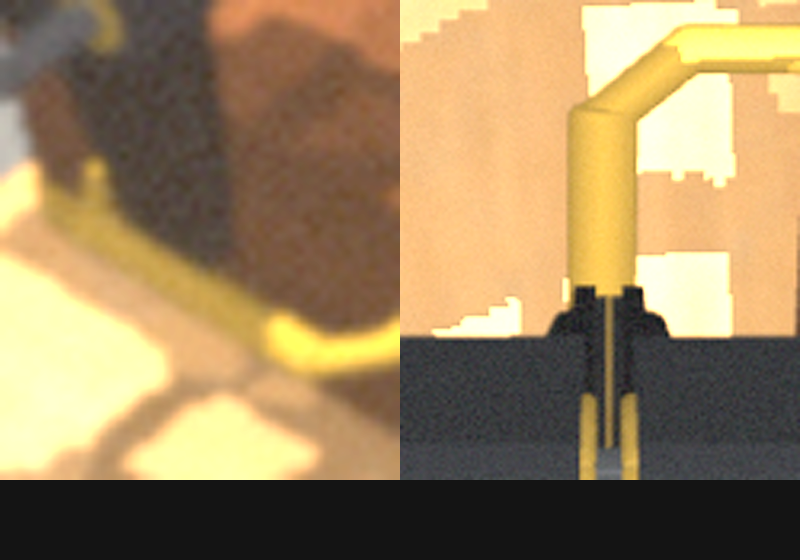

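The shut fingertips sit just on top of the bar: about (193,240) in the scene image, against (195,251) predicted for the TCP. So the real tips are about 19 mm above the reported TCP. I'll open, go 20 mm deeper and grip again.

>>> step_arm([
  [[0,0,-6,0,-0.3],[0,0,-6,0,-0.3],[0,0,-6,0,-0.3],[0,0,-6,0,-0.3],[0,0,20,0,-0.3],[0,0,20,0,-0.3],[0,0,20,0,-1],[0,0,20,0,-1]],
])

```text
t: 3.02
eef_pos: [402.1, 229.8, 42.3]
tcp_rot: [-3.141, 0.0, 1.522]
ft_force: [0.6, 0.4, -0.0]
opening: 0.26
grip_force: 0.0
```

>>> step_arm([
  [[0,0,0,0,-1],[0,0,0,0,-1],[0,0,0,0,-1],[0,0,0,0,-1]],
])

```text
t: 3.35
eef_pos: [401.0, 229.9, 42.5]
tcp_rot: [-3.14, -0.0, 1.522]
ft_force: [-5.7, 2.7, 6.9]
opening: 0.097
grip_force: 30.0
```

Run:
```python
from h import *
print(env.tcp_to_grasp);s=env.state();print({k:np.round(v,3) for k,v in s.items()})
```

```text
18.8
{'t': np.float64(3.35), 'joints': array([3.770e-01, 4.920e-01, 2.092e+00, 1.000e-03, 5.590e-01, 4.250e-01]), 'qvel': array([ 0.002, -0.002,  0.001, -0.001, -0.001,  0.002]), 'tau': array([ -2.37 , -46.947, -15.523,  -0.711,  -1.278,  -0.115]), 'eef_pos': array([401.039, 229.878,  42.471]), 'tcp_rot': array([-3.14 , -0.   ,  1.522]), 'ft_force': array([-5.672,  2.734,  6.875]), 'moment': array([ 0.353,  1.268, -0.095]), 'grip_force': np.float64(30.031), 'opening': np.float64(0.097)}
```

>>> step_arm([
  [[0,0.2,-4,0,-1],[0,0.8,-13,0,-1],[0,1.9,-22,0,-1],[0,3.4,-31,0,-1],[0,5.2,-40,0,-1],[0,7.3,-49,0,-1],[0,9.6,-57,0,-1],[0,12.2,-65.5,0,-1]],
])

```text
t: 4.02
eef_pos: [412.4, 229.2, 107.3]
tcp_rot: [-3.138, 0.0, 1.522]
ft_force: [-3.8, 4.4, -10.4]
opening: 0.094
grip_force: 30.0
```

>>> step_arm([
  [[0,2.7,-7.5,0,-1],[0,6.1,-15.6,0,-1],[0,9.8,-23.6,0,-1],[0,13.8,-31.5,0,-1],[0,18.1,-39.1,0,-1],[0,22.7,-46.6,0,-1],[0,27.7,-54,0,-1],[0,32.9,-61.1,0,-1]],
])

```text
t: 4.68
eef_pos: [443.0, 227.5, 168.0]
tcp_rot: [-3.133, 0.001, 1.522]
ft_force: [-15.7, 4.2, -1.3]
opening: 0.096
grip_force: 30.0
```

>>> step_arm([
  [[0,4.2,-7.8,0,-1],[0,9.6,-14.7,0,-1],[0,15.5,-21.1,0,-1],[0,21.7,-27.3,0,-1],[0,28.2,-33.2,0,-1],[0,35,-38.7,0,-1],[0,41.8,-44,0,-1],[0,48.9,-49,0,-1]],
])

```text
t: 5.35
eef_pos: [491.9, 224.8, 218.1]
tcp_rot: [-3.133, 0.002, 1.523]
ft_force: [-22.5, -2.8, 12.8]
opening: 0.1
grip_force: 30.0
```

>>> step_arm([
  [[0,4.9,-8,0,-1],[0,12.2,-12.7,0,-1],[0,19.9,-17,0,-1],[0,27.8,-20.9,0,-1],[0,35.9,-24.4,0,-1],[0,41.5,-26.8,0,-1]],
])

```text
t: 5.85
eef_pos: [536.8, 222.3, 244.6]
tcp_rot: [-3.138, 0.002, 1.522]
ft_force: [-7.5, -6.0, -3.7]
opening: 0.092
grip_force: 30.0
```

>>> step_arm([
  [[0,3,-1.1,0,-1],[0,6.2,-2.3,0,-1],[0,9.3,-3.4,0,-1]],
])

```text
t: 6.1
eef_pos: [546.0, 221.8, 248.3]
tcp_rot: [-3.139, 0.002, 1.522]
ft_force: [-7.2, -6.9, -1.7]
opening: 0.091
grip_force: 30.0
```

>>> step_arm([
  [[0,3.2,-1,0,-1],[0,6.3,-2,0,-1],[0,9.5,-2.8,0,-1]],
])

```text
t: 6.35
eef_pos: [555.5, 221.3, 251.7]
tcp_rot: [-3.14, 0.002, 1.522]
ft_force: [-7.8, -7.7, 3.4]
opening: 0.097
grip_force: 30.0
```

>>> step_arm([
  [[0,3.2,-1.2,0,-1],[0,6.3,-2.2,0,-1],[0,9.5,-3.1,0,-1]],
])

```text
t: 6.6
eef_pos: [565.1, 220.8, 254.6]
tcp_rot: [-3.14, 0.002, 1.522]
ft_force: [-6.7, -8.3, 2.8]
opening: 0.093
grip_force: 30.0
```

>>> step_arm([
  [[0,2.5,-0.7,0,-1],[0,5,-1.3,0,-1],[0,7,-1.8,0,-1]],
])

```text
t: 6.85
eef_pos: [568.5, 220.5, 255.7]
tcp_rot: [-3.131, 0.003, 1.522]
ft_force: [-27.3, -6.1, 5.1]
opening: 0.091
grip_force: 30.0
```

>>> step_arm([
  [[0,-2,0.6,0,-1],[0,-2,0.6,0,-1],[0,-4,1,0,-1],[0,-5,1.3,0,-1]],
])

```text
t: 7.18
eef_pos: [567.0, 220.7, 255.3]
tcp_rot: [-3.141, 0.002, 1.522]
ft_force: [-5.9, -7.5, 1.8]
opening: 0.094
grip_force: 30.0
```

>>> step_arm([
  [[0,-1.5,0.5,0,-1],[0,-3,0.9,0,-1],[0,-4.5,1.3,0,-1],[0,-6,1.7,0,-1]],
])

```text
t: 7.52
eef_pos: [561.7, 221.0, 253.8]
tcp_rot: [3.141, 0.001, 1.522]
ft_force: [-4.9, -8.5, 3.7]
opening: 0.094
grip_force: 30.0
```

Run:
```python
from h import *
t=env.read_camera("scene");a=env.read_camera("top");print(env.state()["ft_force"])
o=np.zeros((480,800,3),np.uint8);o[:,:400]=cv2.resize(t[100:300,160:330],(400,480));o[:480,400:]=cv2.resize(a[190:370,150:310],(400,480));cv2.imwrite("pics/l1.png",cv2.convertScaleAbs(o,alpha=1.4,beta=10))
```

```text
[-6.14811949 -8.12010395  2.98984798]
```

View pics/l1.png

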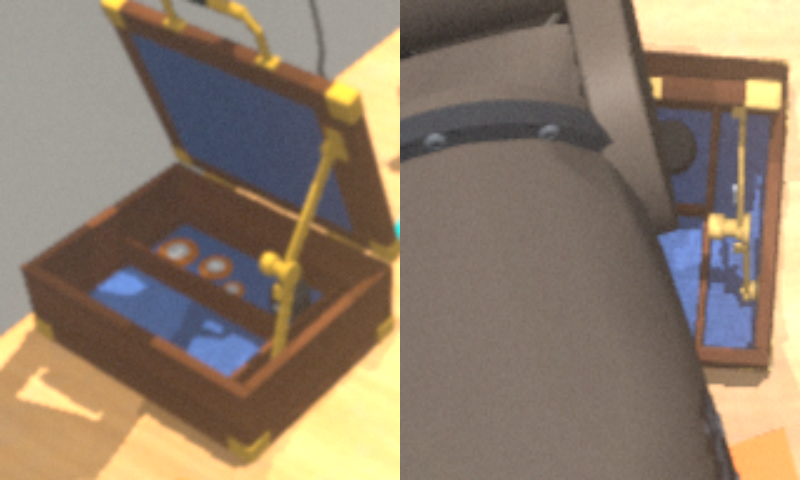

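>>> step_arm([
  [[0,-1,0.3,0,-1],[0,-2,0.6,0,-1],[0,-3,0.9,0,-1],[0,-3,0.9,0,-1]],
])

```text
t: 7.95
eef_pos: [559.3, 221.1, 253.2]
tcp_rot: [3.139, 0.001, 1.522]
ft_force: [-1.8, -7.7, 2.2]
opening: 0.09
grip_force: 30.0
```

>>> step_arm([
  [[0,-0.5,0.1,0,-0.4],[0,-0.5,0.1,0,-0.4],[0,-0.5,0.1,0,-0.4],[0,-0.5,0.1,0,-0.4],[0,-0.5,-10,0,-0.4],[0,-0.5,-30,0,-0.4],[0,-0.5,-60,0,-0.4],[0,-0.5,-60,0,-0.4]],
])

```text
t: 8.62
eef_pos: [559.7, 222.8, 317.5]
tcp_rot: [3.134, -0.003, 1.523]
ft_force: [0.1, 0.7, 1.5]
opening: 0.296
grip_force: 0.0
```

Run:
```python
from h import *
w=env.read_camera("wrist");t=env.read_camera("scene");cv2.imwrite("pics/s2.png",t);cv2.imwrite("pics/t2.png",env.read_camera("top"))
o=np.zeros((480,800,3),np.uint8);o[:,:400]=cv2.resize(t[100:300,160:330],(400,480));o[:480,400:]=w[:,120:520];cv2.imwrite("pics/l2.png",cv2.convertScaleAbs(o,alpha=1.4,beta=10))
```

```text
(no output)
```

View pics/l2.png

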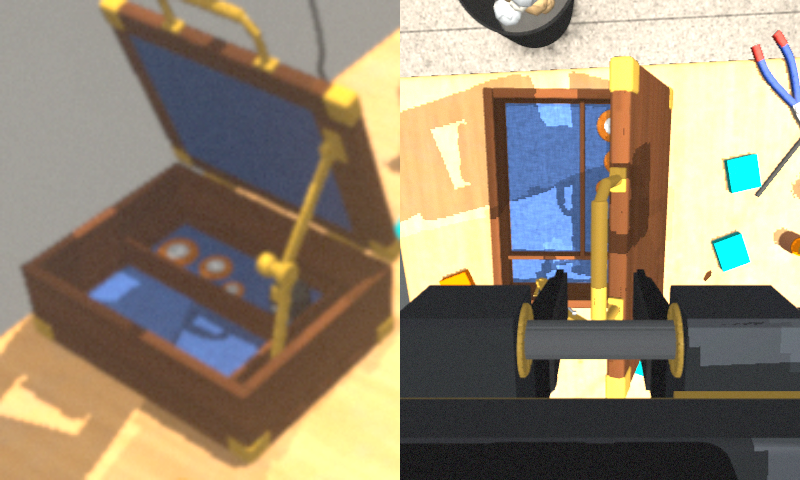

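Released: the lid stands by itself, with the stay's knee past straight (stud at crop (272,265)). Next is the white box.

>>> step_arm([
  [[-40,2,-5,-7,-0.4],[-80,4,-5,-14,-0.4],[-120,6,-5,-21,-0.4],[-160,8,0,-28,0.2],[-195,10,15,-35,0.2],[-228,12,35,-40.9,0.2],[-260,14,60,-40.9,0.2],[-290,16,85,-40.9,0.2]],
])

```text
t: 9.43
eef_pos: [559.5, -69.9, 225.1]
tcp_rot: [-3.141, -0.0, 2.237]
ft_force: [0.3, -0.0, -0.5]
opening: 0.575
grip_force: 0.0
```

>>> step_arm([
  [[-18.5,-12,40,0,0.2],[-18.5,-12,80,0,0.2],[-18.5,-12,120,0,0.2],[-18.5,-12,150,0,0.2],[-18.5,-12,150,0,0.2]],
])

```text
t: 9.85
eef_pos: [558.6, -89.5, 70.4]
tcp_rot: [-3.135, -0.009, 2.236]
ft_force: [-0.8, 0.5, -0.2]
opening: 0.601
grip_force: 0.0
```

Run:
```python
from h import *
s=env.state();w=env.read_camera("wrist");cv2.imwrite("pics/w4.png",w);P=s["eef_pos"];print(P,s["opening"])
K,E,_=cal("wrist")
h=cv2.cvtColor(w,cv2.COLOR_BGR2HSV);m=((h[...,1]<40)&(h[...,2]>150)).astype(np.uint8);m[320:]=0
n,l,st,c=cv2.connectedComponentsWithStats(m)
for i in range(1,n):
    if st[i,4]>300:
        r=cv2.minAreaRect(np.argwhere(l==i)[:,::-1].astype(np.float32));print(st[i],c[i].round(1),r,atz(K,E,c[i],14).round(1),[atz(K,E,q,14).round(0).tolist() for q in cv2.boxPoints(r)])
```

```text
[558.56502813 -89.51211434  70.43363618] 0.6011447500444844
[239  40  43  34 373] [262.8  55. ] ((259.37286376953125, 57.20562744140625), (12.599433898925781, 50.31511306762695), 51.709835052490234) [465.7 -21.   14. ] [[457.0, -36.0, 14.0], [466.0, -9.0, 14.0], [472.0, -10.0, 14.0], [464.0, -38.0, 14.0]]
[  6 195  69 102 725] [ 40.2 240.7] ((37.074798583984375, 244.66876220703125), (9.931340217590332, 119.78853607177734), 34.663448333740234) [ 418.9 -198.2   14. ] [[414.0, -245.0, 14.0], [417.0, -160.0, 14.0], [423.0, -160.0, 14.0], [420.0, -246.0, 14.0]]
[ 297  240   57   41 2173] [324.5 261. ] ((325.0, 260.0), (40.0, 56.0), 90.0) [570.5 -96.3  14. ] [[548.0, -96.0, 14.0], [576.0, -74.0, 14.0], [593.0, -95.0, 14.0], [564.0, -118.0, 14.0]]
[153 247  35  38 615] [168.5 266.4] ((164.9179229736328, 268.812255859375), (32.75166702270508, 31.75261116027832), 34.38034439086914) [ 493.  -161.8   14. ] [[482.0, -176.0, 14.0], [482.0, -154.0, 14.0], [502.0, -153.0, 14.0], [503.0, -176.0, 14.0]]
```

Run:
```python
from h import *
w=cv2.imread("pics/w4.png")
for r in range(180,300,4):print(r,w[r,310].tolist(),w[r,325].tolist(),w[r,340].tolist())
for z in(0,14):
  for q in [(561.7,-91.6,z),(561.7-12.4,-91.6+15.7,z),(561.7+12.4,-91.6-15.7,z)]:print(proj("wrist",q).round())
```

```text
180 [53, 79, 105] [50, 81, 105] [56, 82, 109]
184 [58, 85, 111] [52, 82, 112] [55, 86, 112]
188 [60, 90, 119] [53, 86, 115] [62, 90, 118]
192 [61, 91, 119] [52, 86, 112] [61, 92, 120]
196 [55, 87, 114] [56, 89, 119] [58, 91, 119]
200 [58, 89, 114] [54, 88, 117] [57, 88, 121]
204 [58, 89, 117] [55, 89, 118] [92, 144, 187]
208 [58, 89, 119] [58, 90, 120] [60, 91, 119]
212 [63, 92, 120] [57, 90, 119] [59, 89, 117]
216 [87, 97, 104] [79, 96, 109] [78, 93, 106]
220 [120, 129, 132] [112, 119, 119] [111, 119, 120]
224 [128, 137, 138] [127, 137, 139] [129, 136, 137]
228 [130, 141, 141] [128, 138, 137] [131, 139, 140]
232 [131, 139, 140] [131, 141, 142] [131, 139, 141]
236 [128, 136, 139] [131, 140, 141] [128, 137, 137]
240 [131, 140, 142] [128, 138, 140] [127, 137, 138]
244 [242, 248, 249] [239, 248, 249] [240, 247, 248]
248 [242, 248, 249] [239, 248, 249] [243, 249, 249]
252 [242, 248, 249] [186, 203, 206] [242, 249, 249]
256 [242, 248, 248] [227, 239, 241] [242, 248, 249]
260 [242, 248, 248] [212, 227, 230] [242, 247, 249]
264 [241, 247, 248] [230, 242, 244] [242, 248, 248]
268 [242, 248, 249] [237, 247, 249] [242, 248, 249]
272 [242, 248, 249] [241, 247, 248] [242, 248, 249]
276 [242, 248, 248] [242, 248, 248] [240, 247, 248]
280 [227, 242, 247] [241, 247, 248] [242, 248, 249]
284 [118, 186, 234] [115, 184, 233] [119, 186, 233]
288 [117, 185, 233] [113, 184, 234] [118, 183, 232]
292 [118, 186, 233] [114, 185, 233] [117, 185, 232]
296 [120, 189, 234] [116, 185, 234] [123, 186, 233]
[318. 242.]
[318. 213.]
[319. 270.]
[318. 247.]
[318. 217.]
[318. 277.]
```

>>> step_arm([
  [[-2,4.5,30,0,0.2],[-2,4.5,60,0,0.2],[-2,4.5,72,0,0.2],[-2,4.5,78,0,0.2],[-2,4.5,84,0,0.2],[-2,4.5,84,0,0.2]],
])

```text
t: 10.4
eef_pos: [567.3, -89.0, -6.9]
tcp_rot: [3.141, 0.001, 2.236]
ft_force: [0.2, 1.0, 1.5]
opening: 0.599
grip_force: 0.0
```

>>> step_arm([
  [[0,0,4,0,0.2],[0,0,7,0,0.2],[0,0,7,0,0.2],[0,0,7,0,0.2]],
])

```text
t: 10.73
eef_pos: [567.0, -89.0, -14.2]
tcp_rot: [3.141, 0.0, 2.236]
ft_force: [0.3, -0.6, 0.2]
opening: 0.603
grip_force: 0.0
```

>>> step_arm([
  [[0,0,1.5,0,0.2],[0,0,1.5,0,-1],[0,0,1.5,0,-1],[0,0,1.5,0,-1],[0,0,1.5,0,-1],[0,0,1.5,0,-1],[0,0,1.5,0,-1],[0,0,1.5,0,-1]],
])

```text
t: 11.4
eef_pos: [566.9, -89.0, -16.0]
tcp_rot: [3.142, -0.0, 2.236]
ft_force: [0.3, -0.9, 0.0]
opening: 0.369
grip_force: 30.0
```

>>> step_arm([
  [[0,0,-25,0,-1],[0,0,-60,0,-1],[22,-17,-90,-7,-1],[46,-36,-118,-14,-1],[70,-55,-144,-21,-1],[95,-74,-160,-28,-1],[127,-49,-160,-35,-1],[158,-24,-160,-42,-1]],
])

```text
t: 12.07
eef_pos: [449.7, 20.3, 145.5]
tcp_rot: [3.141, 0.003, 2.971]
ft_force: [1.8, 0.2, -1.3]
opening: 0.367
grip_force: 30.0
```

>>> step_arm([
  [[7,39,0,-6.6,-1],[13,78,0,-6.6,-1],[20,118,0,-6.6,-1],[27,157,0,-6.6,-1],[34,196,0,-6.6,-1],[30,220,10,-6.6,-1],[10,225,30,-6.6,-1],[-6.5,227.4,50,-6.6,-1]],
])

```text
t: 12.73
eef_pos: [496.6, 245.6, 93.9]
tcp_rot: [3.141, 0.002, 3.088]
ft_force: [-0.2, -0.3, -0.2]
opening: 0.367
grip_force: 30.0
```

Run:
```python
from h import *
s=env.state();w=env.read_camera("wrist");cv2.imwrite("pics/w5.png",w);t=env.read_camera("scene")
print(s["eef_pos"],s["tcp_rot"],s["opening"])
o=np.zeros((480,800,3),np.uint8);o[:,:400]=cv2.resize(t[100:300,160:330],(400,480));o[:480,400:]=cv2.resize(w,(400,300))[:,:].copy() if 0 else np.vstack([cv2.resize(w,(400,300)),np.zeros((180,400,3),np.uint8)])
cv2.imwrite("pics/l3.png",o)
C=np.array([529.3,217]);ex=np.array([.9985,-.054]);ey=np.array([.054,.9985])
for a in [(-80,-67,10),(-80,110,10),(6,-67,10),(6,110,10),(-80,-110,70),(-80,110,70),(6,110,50)]:
    p=C+a[0]*ex+a[1]*ey;print(a,(proj("wrist",(*p,a[2]))*.625+[400,0]).round(0))
```

```text
[496.5923994  245.5684324   93.88297539] [3.14058173e+00 2.09765090e-03 3.08772948e+00] 0.3673449518062969
(-80, -67, 10) [513. 105.]
(-80, 110, 10) [680. 105.]
(6, -67, 10) [520. 182.]
(6, 110, 10) [675. 181.]
(-80, -110, 70) [439. 111.]
(-80, 110, 70) [701. 110.]
(6, 110, 50) [686. 196.]
```

View pics/l3.png

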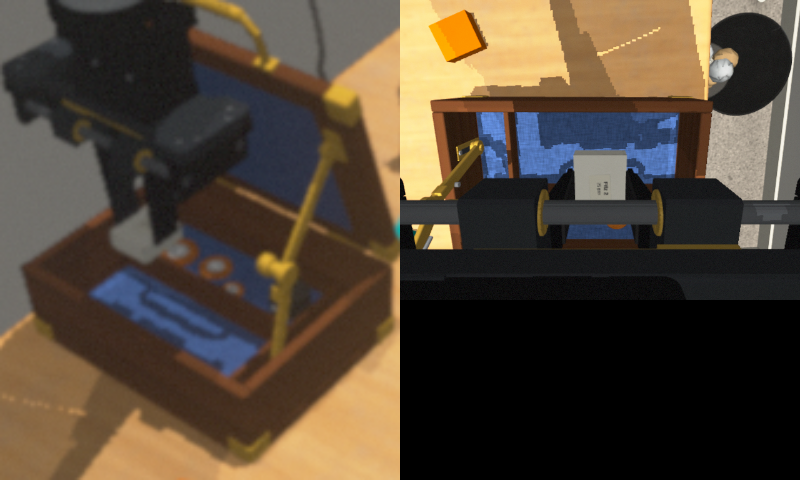

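The box is held level over the front well, clear of the walls (well floor spans crop columns 515–678, box 574–626). I'll lower it.

>>> step_arm([
  [[2,-3,25,0,-1],[2,-3,50,0,-1],[2,-3,70,0,-1],[2,-3,82,0,-1],[2,-3,90,0,-1],[2,-3,95,0,-1],[2,-3,98,0,-1]],
])

```text
t: 13.42
eef_pos: [493.7, 240.6, -3.4]
tcp_rot: [3.141, 0.001, 3.084]
ft_force: [0.6, -0.3, -0.5]
opening: 0.368
grip_force: 30.0
```

>>> step_arm([
  [[0,0,1,0,-1],[0,0,2,0,-1],[0,0,2,0,-1]],
])

```text
t: 13.67
eef_pos: [493.7, 240.6, -5.6]
tcp_rot: [3.141, 0.0, 3.084]
ft_force: [0.2, -0.4, -0.7]
opening: 0.369
grip_force: 30.0
```

>>> step_arm([
  [[0,0,0.5,0,0.1],[0,0,0.5,0,0.1],[0,0,0.5,0,0.1],[0,0,0.5,0,0.1],[0,0,-25,0,0.1],[0,0,-60,0,0.1],[25,0,-95,0,0.1],[60,-15,-110,0,0.1]],
])

```text
t: 14.33
eef_pos: [436.2, 230.6, 106.9]
tcp_rot: [3.139, 0.006, 3.084]
ft_force: [-0.3, -0.7, 0.0]
opening: 0.552
grip_force: 0.0
```

Run:
```python
from h import *
s=env.state();w=env.read_camera("wrist");t=env.read_camera("scene");a=env.read_camera("top")
cv2.imwrite("pics/s3.png",t);cv2.imwrite("pics/t3.png",a);cv2.imwrite("pics/w6.png",w)
print(s["eef_pos"],s["opening"])
o=np.zeros((600,800,3),np.uint8);f=lambda i,x,y,k,n:cv2.resize(i[y:y+n,x:x+n],None,fx=k,fy=k,interpolation=cv2.INTER_CUBIC)
o[:400,:400]=f(t,250,180,5,80)
o[:400,400:]=f(a,238,225,5,80)
o[400:600,:320]=cv2.resize(w[0:400],(320,200))
o[400:600,400:600]=f(t,165,210,2,100)
cv2.imwrite("pics/l4.png",cv2.convertScaleAbs(o,alpha=1.3,beta=10))
```

```text
[436.19374485 230.58748721 106.90116694] 0.5519194278654994
```

View pics/l4.png

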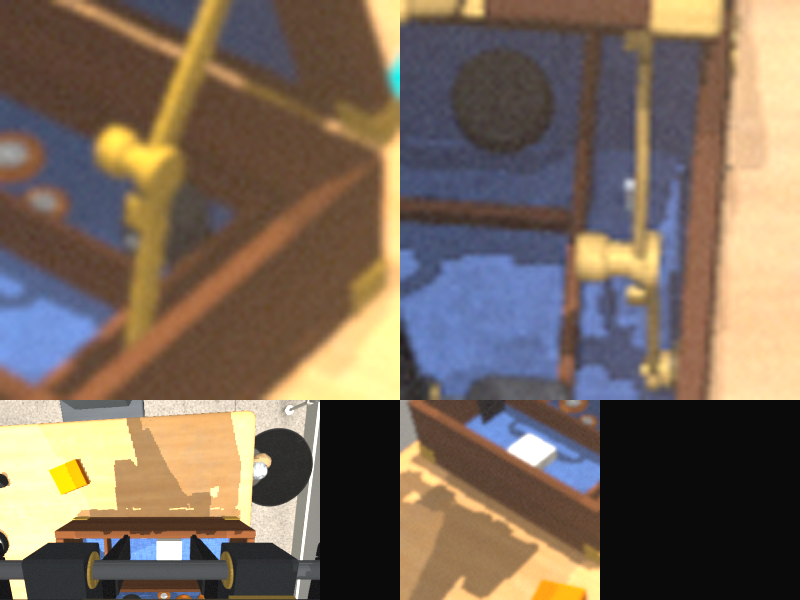

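The box lies flat in the front well (inset, white, at (530,450)). The knee stud's head is at scene (274.4,210) and top (278.4,276.4).

Run:
```python
from h import *
Kt,Et,_=cal("top");Ks,Es,_=cal("scene")
P=tri([ray(Kt,Et,(278.4,276.4)),ray(Ks,Es,(274.4,210))]);print("stud",P.round(1))
C=np.array([529.3,217]);ex=np.array([.9985,-.054]);ey=np.array([.054,.9985])
d=P[:2]-C;print("case",(d@ex).round(1),(d@ey).round(1));print(proj("top",P),proj("scene",P))
```

```text
stud [509.9 133.9 123.6]
case -14.9 -84.0
[278.37695658 276.42123125] [274.42876736 209.99540272]
```

>>> step_arm([
  [[-5,-30,5,0,-1],[-10,-60,10,0,-1],[-19,-88,14,0,-1],[-19,-88,14,0,-1],[-19,-88,14,0,-1],[-19,-88,14,0,-1],[-19,-88,14,0,-1],[-19,-88,14,0,-1]],
])

```text
t: 15.15
eef_pos: [447.2, 141.0, 89.8]
tcp_rot: [3.141, 0.0, 3.086]
ft_force: [-0.5, -0.3, 0.7]
opening: 0.046
grip_force: 0.0
```

Run:
```python
from h import *
Kt,Et,_=cal("top");Ks,Es,_=cal("scene")
B=tri([ray(Kt,Et,(286,233)),ray(Ks,Es,(303,158))]);C=np.array([529.3,217]);ex=np.array([.9985,-.054]);ey=np.array([.054,.9985])
print("bracket case",(B[:2]-C)@ex,(B[:2]-C)@ey,B[2])
s=env.state();P=s["eef_pos"];d=P[:2]-C;print("tcp",P,"case",d@ex,d@ey,s["opening"])
```

```text
bracket case 43.00097630352871 -97.67822707913407 201.97695852491572
tcp [447.18801833 141.00886665  89.82492576] case -77.88529249580702 -80.31119365543132 0.046415367182024825
```

>>> step_arm([
  [[-18,1,-4,0,-1],[-34,1,-4,0,-1],[-39,1,-4,0,-1],[-43,1,-4,0,-1],[-46,1,-4,0,-1]],
])

```text
t: 15.57
eef_pos: [492.5, 138.9, 93.6]
tcp_rot: [-3.142, -0.001, 3.085]
ft_force: [-3.9, 1.2, -0.2]
opening: 0.0
grip_force: 1.9
```

>>> step_arm([
  [[-3,0,0.5,0,-1],[-6,0,1.5,0,-1],[-9,0,2.5,0,-1],[-12,0,3.5,0,-1]],
])

```text
t: 15.9
eef_pos: [505.1, 137.9, 90.2]
tcp_rot: [3.141, -0.0, 3.085]
ft_force: [-1.8, 0.6, -1.3]
opening: 0.006
grip_force: 0.8
```

>>> step_arm([
  [[-3,0,1,0,-1],[-6,0,2,0,-1],[-9,0,3.5,0,-1]],
])

```text
t: 16.15
eef_pos: [514.9, 137.2, 86.9]
tcp_rot: [3.141, 0.001, 3.084]
ft_force: [0.2, 0.2, 0.8]
opening: 0.0
grip_force: 0.0
```

>>> step_arm([
  [[-3,0,1,0,-1],[-6,0,3,0,-1]],
])

```text
t: 16.32
eef_pos: [520.7, 136.9, 83.9]
tcp_rot: [3.141, 0.001, 3.084]
ft_force: [0.0, -0.5, -0.0]
opening: 0.005
grip_force: 0.0
```

Run:
```python
from h import *
t=env.read_camera("scene").astype(int);a=cv2.imread("pics/s3.png").astype(int)
d=np.abs(t-a).sum(2)
print((d[100:160,280:335]>60).sum(),(d[185:235,262:300]>60).sum());cv2.imwrite("pics/s4.png",t.astype(np.uint8))
# template match lid corner and stud
A=a.astype(np.uint8);T=t.astype(np.uint8)
for x,y,n in((296,130,"corner"),(266,202,"stud")):
    m=cv2.matchTemplate(T,A[y:y+16,x:x+16],cv2.TM_CCOEFF_NORMED);_,v,_,l=cv2.minMaxLoc(m[y-40:y+40,x-40:x+40]);print(n,round(v,2),l[0]-40,l[1]-40)
```

```text
1323 770
corner 0.76 12 14
stud 0.8 14 -1
```

>>> step_arm([
  [[41,0,0,0,-1],[78,-10,0,0,-1],[92,-48,0,0,-1],[92,-89,0,0,-1],[92,-130,0,0,-1],[92,-171,0,0,-1],[92,-212,0,0,-1],[92,-230,-10,0,-1]],
])

```text
t: 17.03
eef_pos: [414.4, -90.8, 93.1]
tcp_rot: [3.141, -0.001, 3.082]
ft_force: [-0.1, -0.3, -0.4]
opening: 0.009
grip_force: 0.0
```

Run:
```python
from h import *
cv2.imwrite("pics/s5.png",env.read_camera("scene"));T=cv2.imread("pics/s5.png");A=cv2.imread("pics/s3.png");Z=cv2.imread("pics/scene0.png")
s=np.s_[140:300,160:335]
d=lambda p,q:int((np.abs(p[s].astype(int)-q[s]).sum(2)>60).sum());print("vs open",d(T,A),"vs shut",d(T,Z))
```

```text
vs open 14044 vs shut 21355
```

Now I'll wait, well clear, while the lid sinks.

>>> step_arm([
  [[0,-40,-30,0,-1],[0,-60,-60,0,-1],[0,-60,-60,0,-1],[0,-60,-60,0,-1],[0,-60,-60,0,-1],[0,-60,-60,0,-1],[0,-60,-60,0,-1],[0,-60,-60,0,-1]],
])

```text
t: 17.75
eef_pos: [411.5, -146.5, 153.1]
tcp_rot: [3.141, -0.001, 3.086]
ft_force: [-0.2, -0.4, 0.5]
opening: 0.004
grip_force: 0.0
```

>>> step_arm([
  [[0,0,0,0,-1],[0,0,0,0,-1],[0,0,0,0,-1],[0,0,0,0,-1],[0,0,0,0,-1],[0,0,0,0,-1],[0,0,0,0,-1],[0,0,0,0,-1]],
])

```text
t: 18.42
eef_pos: [411.7, -147.3, 153.8]
tcp_rot: [3.141, 0.0, 3.084]
ft_force: [0.1, 0.2, 1.0]
opening: 0.008
grip_force: 0.0
```

>>> step_arm([
  [[0,0,0,0,-1],[0,0,0,0,-1],[0,0,0,0,-1],[0,0,0,0,-1],[0,0,0,0,-1],[0,0,0,0,-1],[0,0,0,0,-1],[0,0,0,0,-1]],
])

```text
t: 19.08
eef_pos: [411.7, -147.3, 153.8]
tcp_rot: [3.142, 0.0, 3.084]
ft_force: [-0.1, -0.4, -0.2]
opening: 0.002
grip_force: 0.0
```

>>> step_arm([
  [[0,0,0,0,-1],[0,0,0,0,-1],[0,0,0,0,-1],[0,0,0,0,-1],[0,0,0,0,-1],[0,0,0,0,-1],[0,0,0,0,-1],[0,0,0,0,-1]],
])

```text
t: 19.75
eef_pos: [411.7, -147.3, 153.8]
tcp_rot: [3.141, 0.0, 3.084]
ft_force: [0.3, -0.3, -0.3]
opening: 0.005
grip_force: 0.0
```

>>> step_arm([
  [[0,0,0,0,-1],[0,0,0,0,-1],[0,0,0,0,-1],[0,0,0,0,-1],[0,0,0,0,-1],[0,0,0,0,-1],[0,0,0,0,-1],[0,0,0,0,-1]],
])

```text
t: 20.42
eef_pos: [411.7, -147.3, 153.9]
tcp_rot: [3.142, 0.0, 3.084]
ft_force: [0.3, 0.4, -0.6]
opening: 0.004
grip_force: 0.0
```

>>> step_arm([
  [[0,0,0,0,-1],[0,0,0,0,-1],[0,0,0,0,-1],[0,0,0,0,-1],[0,0,0,0,-1],[0,0,0,0,-1],[0,0,0,0,-1],[0,0,0,0,-1]],
])

```text
t: 21.08
eef_pos: [411.6, -147.3, 153.8]
tcp_rot: [3.141, -0.0, 3.084]
ft_force: [0.1, -0.3, -0.1]
opening: 0.004
grip_force: 0.0
```

Run:
```python
from h import *
Z=cv2.imread("pics/scene0.png");T0=cv2.imread("pics/top0.png")
T=env.read_camera("scene");U=env.read_camera("top");cv2.imwrite("pics/s6.png",T);cv2.imwrite("pics/t6.png",U)
f=lambda p,q,s:int((np.abs(p[s].astype(int)-q[s]).sum(2)>60).sum())
print("scene",f(T,Z,np.s_[140:300,160:335]),"top",f(U,T0,np.s_[200:355,150:310]))
for n,I,J,x,y,w,h in(("handle",Z,T,172,215,62,45),("FRcorner",Z,T,252,246,22,22),("BRcorner",Z,T,314,195,16,16),("tophandle",T0,U,190,318,70,36),("topFR",T0,U,283,313,17,17)):
    m=cv2.matchTemplate(J[y-15:y+h+15,x-15:x+w+15],I[y:y+h,x:x+w],cv2.TM_CCOEFF_NORMED);_,v,_,l=cv2.minMaxLoc(m);print(n,round(v,3),l[0]-15,l[1]-15)
print(env.state()["t"],env.state()["ft_force"])
```

```text
scene 14525 top 26
handle 0.997 0 0
FRcorner 0.996 0 0
BRcorner 0.995 0 0
tophandle 0.998 0 0
topFR 0.998 0 0
21.1833 [ 0.33274449 -0.70189977  0.13121966]
```

```bash
python3 -c "
from cell import env
print(env.job_done())"
```

```text
the job is handed in; nothing more can be done
None
```

The white box lies flat in the front well, the stay is unlocked and folded, and the lid is shut (camera match to the starting pictures). I handed the job in at about 21 s; at the stop I briefly pulled about 25 N, over the 20 N slip limit, and did not measure whether the stay's foot moved.

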